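Feel which power modules are built and dock them for test

TASK

Some of the three like power modules on the bench are built up and some are only empty housings; nothing but their weight tells which. Work along the row from the robot's left to its right: take each by its handle, raise that end about a centimetre with the rear end staying on the bench, and hold it a moment to feel the weight. Slide each built one (never lifting it clear) into a bay of the test cradle until it is fully home against the stop, without ramming it, leave the empty ones where they stand, and let go with all modules flat on the bench and nothing else disturbed.

Things in the scene. Friction and masses are not known exactly. Their poses are not given: they have to be found in the camera images.
- module_left: The power module at the robot's left (+y) of the row, one of three alike: a closed dark metal housing 140 mm long (its x), 60 wide (y), 44 high, with a bar handle on its front. Origin: middle of its underside; x points from the handle to the rear end, z up. A built one weighs 0.73 to 0.92 kg, an empty one 0.17 kg, at mid-length either way. Sliding a built one takes 3 to 8 N.
- module_left_grip (a point): Middle of the handle of module_left: a level black tube 14 mm thick, 40 long along the module's y, that turns freely on its bar, between two thin arms 26 mm either side (44 mm clear). It lies 28 mm above the bench, 42 mm in front of the housing's face (35 mm clear gap behind it), 182 mm in front of the rear end. Axes as the module's. Raised alone, it loads the hand with 0.4 to 0.5 of the weight.
- module_left_rear (a point): Middle of the lower rear edge of module_left, at bench level, on which it pivots when the handle is raised.
- module_middle: The power module at the middle of the row, one of three alike: a closed dark metal housing 140 mm long (its x), 60 wide (y), 44 high, with a bar handle on its front. Origin: middle of its underside; x points from the handle to the rear end, z up. A built one weighs 0.73 to 0.92 kg, an empty one 0.17 kg, at mid-length either way. Sliding a built one takes 3 to 8 N.
- module_middle_grip (a point): Middle of the handle of module_middle: a level black tube 14 mm thick, 40 long along the module's y, that turns freely on its bar, between two thin arms 26 mm either side (44 mm clear). It lies 28 mm above the bench, 42 mm in front of the housing's face (35 mm clear gap behind it), 182 mm in front of the rear end. Axes as the module's. Raised alone, it loads the hand with 0.4 to 0.5 of the weight.
- module_middle_rear (a point): Middle of the lower rear edge of module_middle, at bench level, on which it pivots when the handle is raised.
- module_right: The power module at the robot's right (-y) of the row, one of three alike: a closed dark metal housing 140 mm long (its x), 60 wide (y), 44 high, with a bar handle on its front. Origin: middle of its underside; x points from the handle to the rear end, z up. A built one weighs 0.73 to 0.92 kg, an empty one 0.17 kg, at mid-length either way. Sliding a built one takes 3 to 8 N.
- module_right_grip (a point): Middle of the handle of module_right: a level black tube 14 mm thick, 40 long along the module's y, that turns freely on its bar, between two thin arms 26 mm either side (44 mm clear). It lies 28 mm above the bench, 42 mm in front of the housing's face (35 mm clear gap behind it), 182 mm in front of the rear end. Axes as the module's. Raised alone, it loads the hand with 0.4 to 0.5 of the weight.
- module_right_rear (a point): Middle of the lower rear edge of module_right, at bench level, on which it pivots when the handle is raised.
- cradle: Open-top, floorless aluminium test cradle screwed to the bench beyond the modules: three bays, centre lines at its y = +112, 0, -112 mm, one roughly ahead of each module. x points into the bays, y left. Origin: bench level, middle of the rigid 50 mm high stop face that ends all bays at x = 0. Bay walls 30 mm high, 66 mm apart, from x = -90 mm to 0; flared lips to x = -114 (90 apart).
- table: The pale bench top, its upper face at z = 0.
- usb_stick: Bystander, not part of the job: small orange USB stick, 60 x 18 x 9 mm, lying between the left and the middle module, long way along the modules. Origin: its underside.
- mouse: Bystander, not part of the job: black computer mouse, 105 x 60 x 30 mm, at the left. Origin: its underside.
- mug: Bystander, not part of the job: white mug, 80 mm wide, 95 mm high, at the left. Origin: its underside.
- screwdriver: Bystander, not part of the job: screwdriver, 180 mm long, lying at the right. Origin: its underside, along its length.
- dev_board: Bystander, not part of the job: blue circuit board with black headers, 100 x 70 x 18 mm, at the right. Origin: its underside.
- screw_jar: Bystander, not part of the job: small jar of screws, 52 mm wide, 55 mm high, at the near right. Origin: its underside.

How it is judged:
By the outcome, as a careful person would: the job done as asked, in the order asked, and still so for the second after the job is handed in, with the robot touching nothing.
It also fails if it takes over 72 s, if anything falls off the work surface, if the arm or the gripper's body presses on something with over 40 N, if the wrist force passes 120 N, or if a joint passes its speed limit or range.

ROBOT

A 7-joint arm with a two-finger parallel gripper is mounted at the origin on the work surface. World frame = base frame: x ahead of the robot, y to its left, z up, the work surface at z = 0. Lengths are in m, angles in rad, forces in N, time in s.
With the tool pointing down it reaches from about 0.425 to 0.875 m from the base axis. Payload 4.7 kg.
Tool frame: the origin (TCP) lies at the very end of the fingers, on their centre line; the grasp point (between the pads) lies 19 mm behind it; z points along the fingers, y is the line along which they close (so a half turn about z gives the same grasp; the last joint's range is limited). The gripper opens to 87 mm and grips with 3 to 60 N. Pads are 19 mm wide; open, the fingers measure 117 mm over their backs; the gripper's body (75 mm by 190 mm) begins 51 mm behind the grasp point.
Start: joints at [1.348, 0.321, -0.07, 1.45, 0.023, 1.371, -0.057], TCP at [0.152, -0.632, 0.223] pointing down, gripper open.
Joint ranges: [-2.86, 2.86], [-0.3, 2.09], [-1.38, 1.24], [0.06, 2.45], [-1.56, 4.7], [0.09, 2.05], [-2.69, 2.69]. Speed limits (rad/s): [2.57, 2.57, 3.14, 3.14, 3.14, 3.14, 3.14].

INTERFACE

Orientations are given as a rotation vector (axis times angle).
In Python, from bench import ctrl, get_image, job gives the robot as it stands.
- The arm moves only by the shell command python3 -m crank 'ROWS' [FORCE]. ROWS is JSON, a list that holds one entry, the list of rows, each a list of 5 numbers: the shift along the tool's x, y, z in mm, then the turn about the tool's z in rad, then the closure, from -1 (fully open) to 1 (shut), so that 0 is half open. A call has 1 to 10 rows; each row shifts and turns the commanded pose from where the row before left it, along the tool's axes as they then stand; what a row does not reach is not made up. A row lasts 1/12 s, in which the tool goes at most 41.7 mm and 7.16 degrees, less where a joint would pass 70% of its speed; a pose out of reach is approached as far as the arm can. A call with a gripper value outside its range is refused whole. The fingers move at their own pace and stop on an object; FORCE is the grip in N (left out, the last holds). Time passes only in rows, so rows that do not move let the fingers close. It gives the time, the measured TCP pose, the force, the opening and the grip force at its end, in the units of the state.
- ctrl.get_state(): the state, without advancing time (a new reading comes with each control period).
- get_image(name): name is "scene" or "top" or "wrist"; returns a dict with "pixels" (420x560x3 uint8, red, green, blue), "fx", "fy", "cx", "cy" (pixels), "k1" (the pictures are not rectified: a ray, as slopes to the right and down, at radius r is drawn at 1 + k1 r^2 times it, then the intrinsics apply), "T" (4x4, takes a point from camera to world coordinates); the wrist camera has in their place "T_tool_cam" (4x4, takes a point from camera to tool coordinates, whose origin is the TCP and whose axes are the flange's). Camera axes: x right, y down, z forward; pixel columns grow to the right and rows downward; lengths in m; the calibration is good to about 2 mm. A picture is of the moment at which its call begins: read the wrist's pose just before it. There is no depth.
- job.close_job(): hands the job in; it is judged then, once.
The state is a dict: "time": time; "joint_positions": joint angles; "qd": joint speeds; "joint_torque": joint torques, N m; "position": TCP position; "tool_rot": TCP orientation; "ft_force": force on the tool from outside, world axes, zero at the start; "torque": the same for the moment, N m; "grip_width": opening from 0.0 (shut) to 1.0 (fully open); "grip_force": force on a finger pad.
Only numpy, scipy, OpenCV 4.12 (cv2) and the standard library are available. Lean on these libraries where they do the work, as an engineer would, in place of code of your own. Each camera call takes 0.05 s, during which the arm holds its last target. There are 200 camera calls.

## Working session

There is one attempt and no reset: what is moved stays moved. The work goes in short steps, Python scripts to look and compute and a shell command to move; the robot and the scene stay as the last step left them, time stands still between calls to the robot, and variables do not carry over. Pictures are saved under pics/ and viewed, at most 10 in all, crops included, and the job is handed in when it is done.

```bash
mkdir -p pics; ls; cat > h.py <<'E'
import numpy as np, cv2
from bench import ctrl, get_image, job
from scipy.spatial.transform import Rotation as R
def shot(name,fn=None):
    s=ctrl.get_state(); im=get_image(name)
    if 'T' not in im or name=='wrist':
        T=np.eye(4);T[:3,:3]=R.from_rotvec(s['tool_rot']).as_matrix();T[:3,3]=s['position'];im['T']=T@im['T_tool_cam']
    if fn: cv2.imwrite('pics/'+fn,im['pixels'][:,:,::-1])
    return im
def ray(im,uv,z):
    K=np.array([[im['fx'],0,im['cx']],[0,im['fy'],im['cy']],[0,0,1.]])
    p=cv2.undistortPoints(np.array(uv,float).reshape(-1,1,2),K,np.array([im['k1'],0,0,0,0.])).reshape(-1,2)
    d=np.c_[p,np.ones(len(p))]@im['T'][:3,:3].T;o=im['T'][:3,3]
    return o+d*((z-o[2])/d[:,2])[:,None]
E
python3 - <<'E'
from h import *
a=shot('scene','s0.png');b=shot('top','t0.png')
for i in(a,b):print(i['T'].round(3).tolist(),i['fx'],i['k1'])
s=ctrl.get_state();print(s)
print(R.from_rotvec(s['tool_rot']).as_matrix().round(3))
E
```

```text
pics
[[-0.322, 0.792, -0.52, 1.149], [0.947, 0.268, -0.177, 0.185], [-0.001, -0.549, -0.836, 0.96], [0.0, 0.0, 0.0, 1.0]] 381.5863664250431 0.025735805065943498
[[0.007, -0.998, 0.069, 0.49], [-1.0, -0.007, -0.001, 0.007], [0.002, -0.069, -0.998, 1.176], [0.0, 0.0, 0.0, 1.0]] 466.63229339564776 -0.035781408557299305
{'time': 0.1, 'joint_positions': array([ 1.34809304,  0.32175732, -0.07009915,  1.45153887,  0.02259689,
        1.37082857, -0.05687347]), 'qd': array([-0.00061486,  0.00045988,  0.00018325, -0.00235928, -0.00035282,
       -0.00245383,  0.00098541]), 'joint_torque': array([-5.72849221e-04, -4.92571843e+01, -4.05851752e-01, -3.13399315e+01,
       -6.40508370e-02,  3.94774613e-02,  8.70788540e-05]), 'position': array([ 0.15233237, -0.63138271,  0.22157262]), 'tool_rot': array([-3.11787658e+00, -3.71002669e-01,  4.58082151e-04]), 'ft_force': array([-0.27351733, -1.26896044, -0.58707416]), 'torque': array([ 0.02790849, -0.00473525, -0.0085632 ]), 'grip_force': 0.0, 'grip_width': 0.9966872749954742}
[[ 0.972  0.235 -0.   ]
 [ 0.235 -0.972  0.002]
 [-0.    -0.002 -1.   ]]
```

View pics/t0.png

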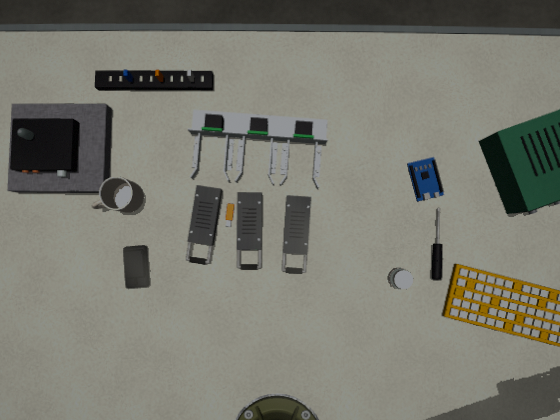

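View pics/s0.png

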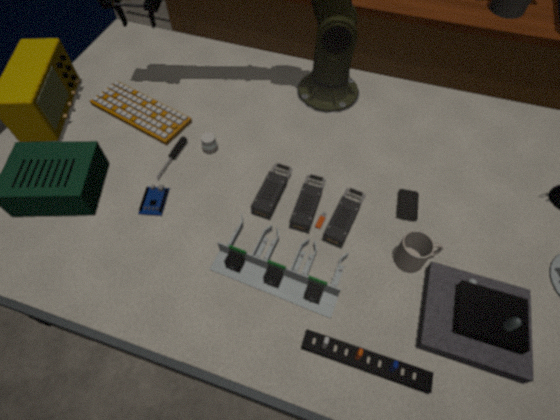

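The top view shows the modules' centres at about (203,225), (250,230) and (296,234), with handles at their lower ends. The cradle is at about (260,125), its bays opening downward in the image. The scene view shows the same layout, with the way in clear above 0.1 m.

```bash
python3 - <<'E'
from h import *
b=shot('top')
g=cv2.cvtColor(b['pixels'],cv2.COLOR_RGB2HSV)
roi=np.zeros(g.shape[:2],np.uint8);roi[182:252,180:320]=1
m=((g[:,:,2]<95)*roi).astype(np.uint8)
m=cv2.morphologyEx(m,cv2.MORPH_OPEN,np.ones((9,9)))
for c in cv2.findContours(m,0,2)[0]:
    if cv2.contourArea(c)<300: continue
    P=ray(b,c.reshape(-1,2),.044)
    r=cv2.minAreaRect((P[:,:2]*1000).astype(np.float32));bx=cv2.boxPoints(r)
    bx=bx[np.argsort(bx[:,0])];f=bx[:2].mean(0);k=bx[2:].mean(0);u=(k-f)/np.linalg.norm(k-f)
    print('mod',np.round(r[0]),np.round(r[1]),'yaw',np.degrees(np.arctan2(u[1],u[0])).round(1),'grip',(np.array(r[0])-112*u).round())
# cradle lips & stop front
roi[:]=0;roi[100:190,180:335]=1
m=((g[:,:,2]>150)*(g[:,:,1]<40)*roi).astype(np.uint8)
cv2.imwrite('pics/c.png',cv2.resize(b['pixels'][95:285,175:340,::-1],None,fx=3.1,fy=3.1,interpolation=cv2.INTER_CUBIC))
s=ctrl.get_state();print(s['position'])
E
```

```text
mod [533. -45.] [ 59. 136.] yaw -3.5 grip [422. -38.]
mod [539.  69.] [141.  61.] yaw 0.5 grip [427.  68.]
mod [552. 177.] [ 66. 141.] yaw -8.2 grip [441. 193.]
[ 0.1523214  -0.6314759   0.22170622]
```

View pics/c.png

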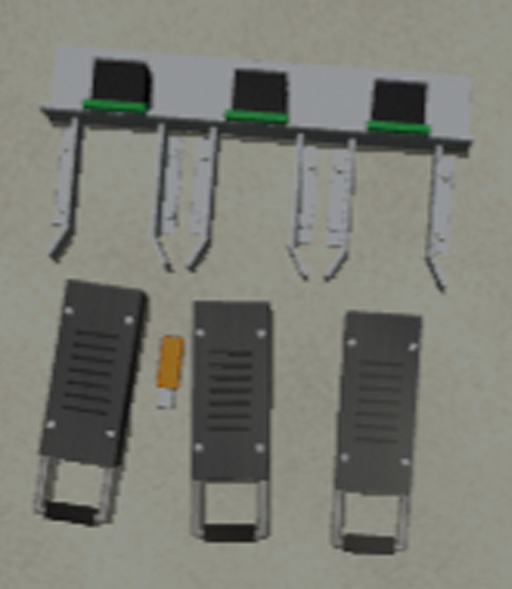

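The crop shows the thin bay walls and the stop strip running from (42,110) to (470,140). The wall mouths are at about (72,230), (155,236), (209,240), (293,247), (348,252) and (432,258).

```bash
python3 - <<'E'
from h import *
b=shot('top')
f=lambda q,z:(ray(b,np.array(q,float)/3.1-.5+.16+[175,95],z)[:,:2]*1000).round(0)
print('stop top',f([(42,108),(470,140)],.05).tolist(),'bot',f([(45,121),(468,152)],0).tolist())
w=f([(72,230),(155,236),(209,240),(293,247),(348,252),(432,258)],.03);print('mouth',w.tolist())
w2=f([(76,122),(161,127),(215,131),(300,137),(351,141),(437,148)],.03);print('rear',w2.tolist())
print('bay mids',((w[::2]+w[1::2])/2).tolist(),((w2[::2]+w2[1::2])/2).tolist())
E
```

```text
stop top [[762.0, 222.0], [738.0, -117.0]] bot [[763.0, 229.0], [739.0, -120.0]]
mouth [[668.0, 200.0], [663.0, 133.0], [660.0, 90.0], [655.0, 23.0], [651.0, -21.0], [647.0, -88.0]]
rear [[755.0, 198.0], [752.0, 130.0], [749.0, 86.0], [744.0, 18.0], [741.0, -23.0], [736.0, -92.0]]
bay mids [[665.5, 166.5], [657.5, 56.5], [649.0, -54.5]] [[753.5, 164.0], [746.5, 52.0], [738.5, -57.5]]
```

```bash
r="[23,-27,0,0,-0.2]"; 
python3 -m crank '[[[23,-27,0,0,-0.2],[23,-27,0,0,-0.2],[23,-27,0,0,-0.2],[23,-27,0,0,-0.2],[23,-27,0,0,-0.2],[23,-27,0,0,-0.2],[23,-27,0,0,-0.2],[23,-27,0,0,-0.2],[23,-27,0,0,-0.2],[23,-27,0,0,-0.2]]]' 30
python3 -m crank '[[[23,-27,0,0,-0.2],[23,-27,0,0,-0.2],[23,-27,0,0,-0.2],[23,-27,0,0,-0.2],[23,-27,0,0,-0.2],[23,-27,0,0,-0.2],[23,-27,0,0,-0.2],[23,-27,0,0,-0.2],[23,-27,0,0,-0.2],[23,-27,0,0,-0.2]]]'
python3 -m crank '[[[0,0,0,-0.119,0.2],[0,0,0,-0.119,0.2],[0,0,0,-0.119,0.2],[0,0,0,-0.119,0.2],[0,0,0,-0.119,0.2],[0,0,0,-0.119,0.2],[0,0,0,-0.119,0.2],[0,0,0,-0.119,0.2],[0,0,0,-0.119,0.2],[0,0,0,-0.119,0.2]]]'
cat >> h.py <<'E'
def to(x,y,z=None,yaw=None):
    "mm world target -> tool shift mm, turn (module yaw deg: tool y along module x)"
    s=ctrl.get_state();M=R.from_rotvec(s['tool_rot']).as_matrix();p=s['position']*1000
    cur=np.degrees(np.arctan2(M[1,1],M[0,1]))
    d=np.array([x,y,p[2] if z is None else z])-p
    print('at',p.round(1),'yaw',cur.round(2),'tilt',(M[2]).round(3),'shift',(M.T@d).round(1),'turn',None if yaw is None else round(-np.radians(yaw-cur),4))
E
python3 -c "
from h import *
to(441,193,120,-8.2);print(ctrl.get_state()['joint_positions'].round(2),ctrl.get_state()['grip_width'])"
```

```text
time: 1.03
position: [0.3131, -0.3137, 0.2225]
tool_rot: [3.119, 0.371, -0.0]
ft_force: [0.8, 0.3, 0.3]
grip_width: 0.606
grip_force: 0.0
time: 1.87
position: [0.4733, 0.0026, 0.2228]
tool_rot: [3.119, 0.371, 0.001]
ft_force: [0.4, -0.7, 0.8]
grip_width: 0.6
grip_force: 0.0
time: 2.7
position: [0.4728, 0.001, 0.2224]
tool_rot: [2.369, 2.063, -0.0]
ft_force: [0.3, -0.2, -0.1]
grip_width: 0.401
grip_force: 0.0
at [472.8   1.  222.4] yaw -7.91 tilt [-0. -0. -1.] shift [185.9 -57.9 102.4] turn 0.0051
[ 0.74 -0.04 -0.77  1.85 -0.03  1.32 -0.16] 0.4005485964605417
```

```bash
python3 -m crank '[[[26,-8,8,0,0.2],[27,-9,9,0,0.2],[27,-8,9,0,0.2],[27,-8,9,0,0.2],[27,-8,9,0,0.2],[26,-9,8,0,0.2],[26,-8,8,0.005,0.2],[0,0,0,0,0.2]]]'
python3 - <<'E'
from h import *
w=shot('wrist','w0.png');print(w['T'].round(3).tolist(),w['fx']);to(441,193,9,-8.2)
E
```

```text
time: 3.37
position: [0.4394, 0.1991, 0.1616]
tool_rot: [-2.37, -2.057, -0.0]
ft_force: [-0.1, 1.0, 0.1]
grip_width: 0.4
grip_force: 0.0
[[0.99, -0.135, -0.04, 0.45], [-0.141, -0.953, -0.268, 0.272], [-0.002, 0.271, -0.962, 0.324], [0.0, 0.0, 0.0, 1.0]] 357.1077525042225
at [440.5 196.3 161.9] yaw -8.18 tilt [ 0.001 -0.002 -1.   ] shift [ -3.3   1.2 152.9] turn 0.0004
```

View pics/w0.png

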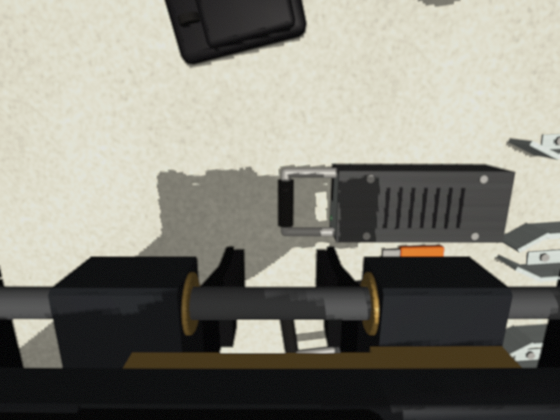

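The wrist picture shows the left module's tube at about (286,203), between arms at rows 173 and 231. The housing's top runs from (335,165)–(335,241) to (512,173)–(505,241).

```bash
cat >> h.py <<'E'
def tube(im,box):
    "dark tube blob inside box (c0,r0,c1,r1)"
    c0,r0,c1,r1=box;v=im['pixels'][r0:r1,c0:c1].max(2)
    m=(v<45).astype(np.uint8);n,l,st,ce=cv2.connectedComponentsWithStats(m)
    i=1+st[1:,4].argmax();c=max(cv2.findContours((l==i).astype(np.uint8),0,2)[0],key=cv2.contourArea).reshape(-1,2)+[c0,r0]
    P=(ray(im,c,.029)[:,:2]*1000).astype(np.float32);r=cv2.minAreaRect(P);bx=cv2.boxPoints(r)
    print('tube',np.round(r,1) if 0 else r, 'px',c.min(0),c.max(0))
    k=bx[np.argsort(bx[:,1])];d=k[2:].mean(0)-k[:2].mean(0);print('yaw',np.degrees(np.arctan2(-d[0],d[1])))
    return r[0]
E
python3 - <<'E'
from h import *
w=shot('wrist');p=tube(w,(265,176,310,232));to(p[0],p[1],10,-8.2)
P=ray(w,[(335,165),(335,241),(512,173),(505,241)],.044)[:,:2]*1000;print(P.round().tolist())
m=P.mean(0);e=P[2:].mean(0)-P[:2].mean(0);print(m,np.degrees(np.arctan2(e[1],e[0])))
E
```

```text
tube ((443.0093994140625, 195.5048828125), (40.4382209777832, 11.268819808959961), 81.8386459350586) px [277 177] [290 223]
yaw -8.161351
at [441.5 194.2 162.2] yaw -8.36 tilt [-0.    -0.001 -1.   ] shift [  1.5   1.4 152.2] turn -0.0028
[[488.0, 222.0], [481.0, 159.0], [626.0, 196.0], [623.0, 138.0]]
[554.42789118 178.62622148] -9.433005009051328
```

```bash
cat >> h.py <<'E'
def ft(n=10):
    a=[]
    for _ in range(n): a.append(ctrl.get_state()['ft_force']);get_image('wrist')
    s=ctrl.get_state();print('ft',np.mean(a,0).round(2),'sd',np.std(a,0).round(2),'pos',(s['position']*1000).round(1),'t',round(s['time'],2),'w',s['grip_width'],'gf',s['grip_force'])
E
python3 -m crank '[[[1.5,1.4,20,0,0.2],[0,0,20,0,0.2],[0,0,20,0,0.2],[0,0,20,0,0.2],[0,0,20,0,0.2],[0,0,15,0,0.2],[0,0,10,0,0.2],[0,0,10,0,0.2],[0,0,7,0,0.2],[0,0,6,0,0.2]]]'
python3 -m crank '[[[0,0,3,0,0.2],[0,0,1,0,0.2],[0,0,0,0,0.2],[0,0,0,0,0.2]]]'
python3 -c "
from h import *
shot('wrist','w1.png');ft();to(443,195.5,9,-8.2)"
```

```text
time: 4.3
position: [0.4443, 0.1942, 0.0142]
tool_rot: [2.381, 2.049, 0.0]
ft_force: [0.5, -0.7, 0.0]
grip_width: 0.397
grip_force: 0.0
time: 4.63
position: [0.4442, 0.1948, 0.011]
tool_rot: [2.38, 2.05, 0.001]
ft_force: [0.0, -0.8, 0.4]
grip_width: 0.399
grip_force: 0.0
ft [-0.08  0.21  0.12] sd [0.32 0.67 0.52] pos [443.8 194.6  10.5] t 5.18 w 0.4018651751319108 gf 0.0
at [443.8 194.6  10.5] yaw -8.54 tilt [-0. -0. -1.] shift [ 0.8 -0.9  1.5] turn -0.0059
```

View pics/w1.png

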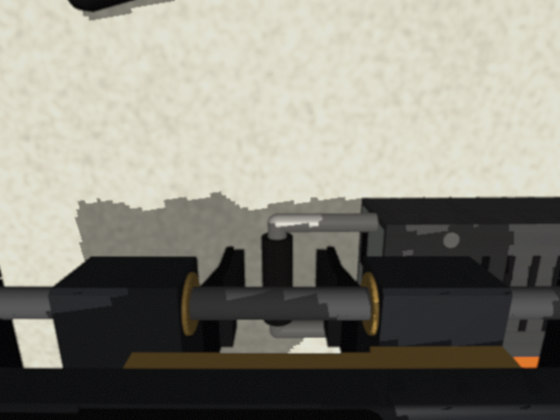

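The tube at (278,275) stands centred between the fingers (about 232 and 325). I'll close on it and raise it 10 mm.

```bash
python3 -m crank '[[[0,0,0,0,1],[0,0,0,0,1],[0,0,0,0,1],[0,0,0,0,1],[0,0,0,0,1]]]' 30
python3 -m crank '[[[0,0,-1.5,0,1],[0,0,-2,0,1],[0,0,-2,0,1],[0,0,-2,0,1],[0,0,-2,0,1],[0,0,-1,0,1],[0,0,0,0,1],[0,0,0,0,1],[0,0,0,0,1]]]'
python3 -c "
from h import *
ft(12)"
```

```text
time: 5.6
position: [0.4437, 0.1946, 0.0105]
tool_rot: [-2.38, -2.05, 0.0]
ft_force: [-0.1, 0.7, 0.3]
grip_width: 0.15
grip_force: 30.0
time: 6.35
position: [0.4438, 0.1946, 0.021]
tool_rot: [2.38, 2.05, -0.0]
ft_force: [0.9, 0.4, -0.1]
grip_width: 0.153
grip_force: 30.0
ft [ 0.19  0.04 -0.73] sd [0.35 0.47 0.6 ] pos [443.8 194.6  21. ] t 6.95 w 0.15112772174721262 gf 29.99534636735916
```

Left is empty (0.85 N), so I lower it, release and retreat, heading for the middle one.

```bash
python3 -m crank '[[[0,0,2,0,1],[0,0,2,0,1],[0,0,2,0,1],[0,0,2,0,1],[0,0,1.5,0,1],[0,0,0.7,0,1],[0,0,0,0,1],[0,0,0,0,0.6],[0,0,0,0,0.2],[0,0,0,0,0.2]]]'
python3 -m crank '[[[0,0,0,0,0.2],[0,0,-5,0,0.2],[0,0,-10,0,0.2],[0,0,-20,0,0.2],[0,0,-25,0,0.2],[0,0,-30,0,0.2],[0,0,-30,0,0.2],[0,0,-20,0,0.2],[0,0,-10,0,0.2],[0,0,0,0,0.2]]]'
python3 -c "
from h import *
to(427,74,161,0.5)"
```

```text
time: 7.78
position: [0.4442, 0.1947, 0.011]
tool_rot: [2.38, 2.05, 0.001]
ft_force: [0.2, -0.4, -0.3]
grip_width: 0.273
grip_force: 0.0
time: 8.62
position: [0.4455, 0.1952, 0.1635]
tool_rot: [2.378, 2.047, 0.006]
ft_force: [-0.4, -0.1, -0.7]
grip_width: 0.405
grip_force: 0.0
at [445.5 195.2 163.5] yaw -8.55 tilt [ 0.001  0.005 -1.   ] shift [-122.6   -0.2    2.4] turn -0.1579
```

```bash
python3 -m crank '[[[-25,0,0,0,0.2],[-25,0,0,0,0.2],[-25,0,0,0,0.2],[-25,0,0,0,0.2],[-23,0,2,0,0.2],[0,0,0,-0.08,0.2],[0,0,0,-0.078,0.2],[0,0,0,0,0.2]]]'
python3 - <<'E'
from h import *
w=shot('wrist','w2.png')
try: p=tube(w,(255,160,320,240));to(p[0],p[1],10,0.5)
except Exception as e: print(e)
E
```

```text
time: 9.28
position: [0.4245, 0.0723, 0.1574]
tool_rot: [-2.209, -2.231, 0.003]
ft_force: [0.3, 0.5, 0.6]
grip_width: 0.404
grip_force: 0.0
tube ((428.5606384277344, 70.4480209350586), (11.116351127624512, 40.01483154296875), 0.5886178016662598) px [279 180] [292 226]
yaw 0.5886089
at [424.7  72.8 157.6] yaw 0.42 tilt [ 0.    -0.002 -1.   ] shift [ -2.4   4.2 147.6] turn -0.0015
```

View pics/w2.png

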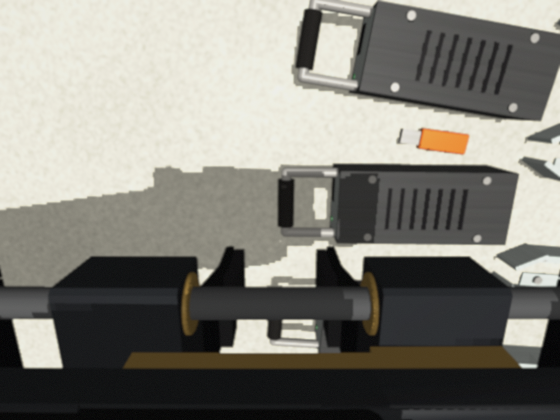

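The middle module's tube is at (286,203), measured as (428.6, 70.4) mm. Next I descend onto it.

```bash
python3 -m crank '[[[-2.4,4,20,0,0.2],[0,0,20,0,0.2],[0,0,20,0,0.2],[0,0,20,0,0.2],[0,0,20,0,0.2],[0,0,15,0,0.2],[0,0,10,0,0.2],[0,0,10,0,0.2],[0,0,6,0,0.2],[0,0,4,0,0.2]]]'
python3 -m crank '[[[0,0,2,0,0.2],[0,0,0.5,0,0.2],[0,0,0,0,0.2],[0,0,0,0,0.2]]]'
python3 -c "
from h import *
ft();to(428.6,70.4,10,.5)"
python3 -m crank '[[[0,0,0,0,1],[0,0,0,0,1],[0,0,0,0,1],[0,0,0,0,1],[0,0,0,0,1]]]' 30
python3 -m crank '[[[0,0,-1.5,0,1],[0,0,-2,0,1],[0,0,-2,0,1],[0,0,-2,0,1],[0,0,-2,0,1],[0,0,-1,0,1],[0,0,0,0,1],[0,0,0,0,1],[0,0,0,0,1]]]'
python3 -c "
from h import *
ft(12)"
```

```text
time: 10.17
position: [0.4294, 0.0708, 0.0132]
tool_rot: [-2.211, -2.231, 0.0]
ft_force: [-0.2, -0.1, 0.5]
grip_width: 0.402
grip_force: 0.0
time: 10.5
position: [0.4301, 0.0706, 0.0118]
tool_rot: [2.211, 2.231, 0.001]
ft_force: [0.9, 0.1, -0.1]
grip_width: 0.4
grip_force: 0.0
ft [ 0.39 -0.06 -0.02] sd [0.49 0.63 0.54] pos [429.6  70.6  11.3] t 11.0 w 0.39907551369106276 gf 0.0
at [429.6  70.6  11.3] yaw 0.51 tilt [-0.  0. -1.] shift [-0.2 -1.   1.3] turn 0.0002
time: 11.42
position: [0.4292, 0.0706, 0.0112]
tool_rot: [-2.211, -2.231, 0.001]
ft_force: [-0.4, 0.7, 0.0]
grip_width: 0.153
grip_force: 30.0
time: 12.17
position: [0.4296, 0.0706, 0.0218]
tool_rot: [2.211, 2.231, -0.0]
ft_force: [1.5, -0.1, -3.4]
grip_width: 0.151
grip_force: 30.0
ft [ 2.05 -0.38 -3.28] sd [0.57 0.37 0.38] pos [429.5  70.6  21.8] t 12.77 w 0.14875051576386497 gf 29.994333386421204
```

Middle is built (3.3 N). I lower it, then swing it to the bay's heading (about −4°), sidestep 5 mm while edging forward, and check before entry.

```bash
python3 -m crank '[[[0,0,2,0,1],[0,0,2,0,1],[0,0,2,0,1],[0,0,2,0,1],[0,0,1.5,0,1],[0,0,1,0,1],[0,0,0,0,1]]]'
python3 -m crank '[[[0,1,0,0.016,1],[0,1,0,0.016,1],[0,1,0,0.016,1],[0,1,0,0.016,1],[0.5,2,0,0.015,1],[1,2,0,0,1],[1.5,2,0,0,1],[1,1,0,0,1],[1,1,0,0,1],[0,0,0,0,1]]]'
python3 - <<'E'
from h import *
to(569,66,10,-4)
b=shot('top');cv2.imwrite('pics/c2.png',cv2.resize(b['pixels'][95:285,175:340,::-1],None,fx=3.1,fy=3.1,interpolation=cv2.INTER_CUBIC))
E
```

```text
time: 13.35
position: [0.4282, 0.0705, 0.0112]
tool_rot: [-2.21, -2.23, 0.005]
ft_force: [-6.0, -0.4, 3.9]
grip_width: 0.149
grip_force: 30.0
time: 14.18
position: [0.442, 0.0747, 0.0113]
tool_rot: [2.298, 2.142, -0.001]
ft_force: [-3.4, -0.2, -0.5]
grip_width: 0.146
grip_force: 30.0
at [442.   74.7  11.3] yaw -4.04 tilt [-0. -0. -1.] shift [  0.2 127.3   1.2] turn -0.0007
```

View pics/c2.png

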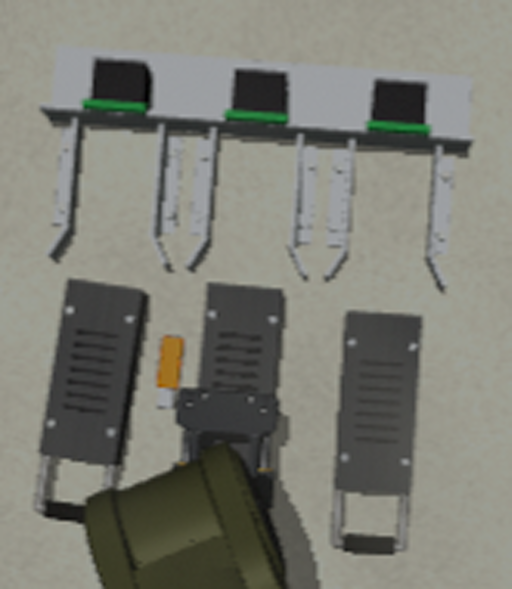

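The crop shows the middle module's rear top edge running from (207,284) to (284,290), just short of the lips at (190,268) and (306,278) and about centred on the bay.

```bash
python3 - <<'E'
from h import *
b=shot('top')
f=lambda q,z:(ray(b,np.array(q,float)/3.1-.34+[175,95],z)[:,:2]*1000).round(1)
P=f([(207,284),(284,290)],.044);L=f([(190,268),(306,278)],.03);W=f([(209,240),(293,247)],.03);S=f([(215,131),(300,137)],.03)
u=np.array([.9976,-.0698]);v=np.array([.0698,.9976])
for n,q in zip('PLWS',(P,L,W,S)):print(n,q.tolist(),(q.mean(0)@v).round(1),(q.mean(0)@u).round(1))
p=ctrl.get_state()['position'][:2]*1000;print(p@v)
E
```

```text
P [[623.3, 89.9], [618.9, 29.3]] 102.8 615.4
L [[637.7, 104.7], [630.3, 12.1]] 102.5 628.4
W [[660.3, 89.8], [655.1, 22.7]] 102.0 652.2
S [[748.6, 86.1], [744.2, 17.8]] 103.9 741.0
105.39126650118128
```

```bash
python3 -m crank '[[[0,2,0,0,1],[-0.5,4,0,0,1],[-0.5,5,0,0,1],[0,5,0,0,1],[0,5,0,0,1],[0,5,0,0,1],[0,5,0,0,1],[0,5,0,0,1],[0,3,0,0,1],[0,1,0,0,1]]]'
python3 -c "
from h import *
to(569,66,10,-4);print(ctrl.get_state()['torque'])"
python3 -m crank '[[[0,3,0,0,1],[0,5,0,0,1],[0,5,0,0,1],[0,5,0,0,1],[0,5,0,0,1],[0,5,0,0,1],[0,5,0,0,1],[0,5,0,0,1],[0,3,0,0,1],[0,1,0,0,1]]]'
python3 -c "
from h import *
to(569,66,10,-4);print(ctrl.get_state()['torque'])"
```

```text
time: 15.12
position: [0.4827, 0.0712, 0.0113]
tool_rot: [2.298, 2.142, 0.002]
ft_force: [-3.9, 1.2, 0.4]
grip_width: 0.148
grip_force: 30.0
at [482.7  71.2  11.3] yaw -4.02 tilt [ 0.001  0.001 -1.   ] shift [ 0.8 86.5  1.4] turn -0.0004
[0.06196914 0.67721377 0.00863798]
time: 15.95
position: [0.5245, 0.0682, 0.0113]
tool_rot: [2.298, 2.142, 0.001]
ft_force: [-3.6, 0.5, 0.3]
grip_width: 0.149
grip_force: 30.0
at [524.5  68.2  11.3] yaw -4.03 tilt [ 0.     0.001 -1.   ] shift [ 0.9 44.5  1.3] turn -0.0005
[0.04594421 0.77639867 0.02615018]
```

```bash
python3 -m crank '[[[0,3,0,0,1],[0,4,0,0,1],[0,4,0,0,1],[0,4,0,0,1],[0,4,0,0,1],[0,4,0,0,1],[0,4,0,0,1],[0,3,0,0,1],[0,2,0,0,1],[0,1,0,0,1]]]'
python3 -m crank '[[[0,1,0,0,1],[0,1,0,0,1],[0,1,0,0,1],[0,1,0,0,1],[0,1,0,0,1],[0,1,0,0,1]]]'
python3 -c "
from h import *
to(569,66,10,-4);print(ctrl.get_state()['torque'])"
```

```text
time: 16.78
position: [0.5569, 0.0659, 0.0113]
tool_rot: [-2.298, -2.142, 0.0]
ft_force: [-4.6, -0.1, 1.0]
grip_width: 0.15
grip_force: 30.0
time: 17.28
position: [0.5626, 0.0656, 0.0113]
tool_rot: [2.298, 2.142, -0.0]
ft_force: [-4.7, 0.6, 0.5]
grip_width: 0.153
grip_force: 30.0
at [562.6  65.6  11.3] yaw -4.01 tilt [-0. -0. -1.] shift [0.9 6.3 1.3] turn -0.0001
[0.02184665 0.85932436 0.00360072]
```

```bash
python3 -m crank '[[[0,1,0,0,1],[0,1,0,0,1],[0,1,0,0,1]]]'
python3 -m crank '[[[0,1,0,0,1],[0,0.8,0,0,1]]]'
python3 -m crank '[[[0,0.7,0,0,1],[0,0.7,0,0,1]]]'
```

```text
time: 17.53
position: [0.5656, 0.0653, 0.0113]
tool_rot: [2.298, 2.142, -0.0]
ft_force: [-4.8, 0.6, 0.9]
grip_width: 0.15
grip_force: 30.0
time: 17.7
position: [0.5675, 0.0652, 0.0113]
tool_rot: [2.298, 2.142, -0.0]
ft_force: [-4.3, -0.1, 0.7]
grip_width: 0.148
grip_force: 30.0
time: 17.87
position: [0.5688, 0.0651, 0.0113]
tool_rot: [-2.298, -2.142, 0.0]
ft_force: [-4.5, 0.6, 1.4]
grip_width: 0.148
grip_force: 30.0
```

```bash
for i in 1; do
python3 -m crank '[[[0,0.6,0,0,1],[0,0.6,0,0,1]]]' | grep -E 'pos|ft'
python3 -m crank '[[[0,0.6,0,0,1],[0,0.6,0,0,1]]]' | grep -E 'pos|ft'; done
```

```text
position: [0.5697, 0.0651, 0.0113]
ft_force: [-5.5, 0.7, 2.8]
position: [0.5697, 0.0651, 0.0112]
ft_force: [-9.3, -0.1, 6.3]
```

```bash
python3 -m crank '[[[0,0.6,0,0,1],[0,0.6,0,0,1]]]' | grep -E 'pos|ft'
```

```text
position: [0.5696, 0.065, 0.0112]
ft_force: [-13.3, -0.1, 10.0]
```

It stalls where the stop was predicted, with the force climbing to 13 N, so it is home. I ease the push, release, rise, and move over the right module.

```bash
python3 -m crank '[[[0,-0.6,0,0,1],[0,-0.6,0,0,1],[0,-0.3,0,0,1],[0,0,0,0,0.6],[0,0,0,0,0.2],[0,0,0,0,0.2],[0,0,0,0,0.2]]]'
python3 -m crank '[[[0,0,-5,0,0.2],[0,0,-10,0,0.2],[0,0,-20,0,0.2],[0,0,-25,0,0.2],[0,0,-30,0,0.2],[0,0,-30,0,0.2],[0,0,-20,0,0.2],[0,0,-10,0,0.2],[0,0,0,0,0.2]]]'
python3 - <<'E'
from h import *
w=shot('wrist')
try: tube(w,(255,160,320,240))
except Exception as e: print(e)
to(424,-36,161,-3.5)
E
```

```text
time: 18.95
position: [0.5726, 0.0648, 0.012]
tool_rot: [2.297, 2.14, 0.004]
ft_force: [-0.0, -0.3, -0.2]
grip_width: 0.336
grip_force: 0.0
time: 19.7
position: [0.5728, 0.0654, 0.1646]
tool_rot: [2.295, 2.139, 0.006]
ft_force: [-0.0, 0.5, 0.2]
grip_width: 0.401
grip_force: 0.0
tube ((568.94873046875, 64.91646575927734), (39.89108657836914, 10.495076179504395), 85.919189453125) px [269 177] [281 222]
yaw -4.080754
at [571.6  65.  162.4] yaw -4.02 tilt [-0.     0.003 -1.   ] shift [-111.1 -140.2    1.1] turn -0.0091
```

```bash
python3 -m crank '[[[-14,-18,0,0,0.2],[-16,-20,0,0,0.2],[-16,-20,0,0,0.2],[-16,-20,0,0,0.2],[-16,-20,0,0,0.2],[-16,-20,0,0,0.2],[-17,-22,0,-0.009,0.2],[0,0,0,0,0.2],[0,0,0,0,0.2]]]'
python3 - <<'E'
from h import *
w=shot('wrist','w3.png')
try: p=tube(w,(255,160,320,240));to(p[0],p[1],11,-3.5)
except Exception as e: print(e)
b=shot('top');cv2.imwrite('pics/c3.png',np.hstack([cv2.resize(b['pixels'][95:285,175:340,::-1],None,fx=2.4,fy=2.4,interpolation=cv2.INTER_CUBIC),cv2.resize(w['pixels'][:,:,::-1],(400,456))]))
E
```

```text
time: 20.5
position: [0.4218, -0.0371, 0.16]
tool_rot: [-2.291, -2.148, 0.003]
ft_force: [-0.3, -0.1, -0.3]
grip_width: 0.4
grip_force: 0.0
tube ((420.71624755859375, -38.958839416503906), (40.321651458740234, 11.224653244018555), 86.33379364013672) px [273 179] [286 225]
yaw -3.666194
at [422.9 -36.1 160.4] yaw -3.57 tilt [ 0.    -0.001 -1.   ] shift [ -3.   -1.8 149.4] turn -0.0011
```

View pics/c3.png

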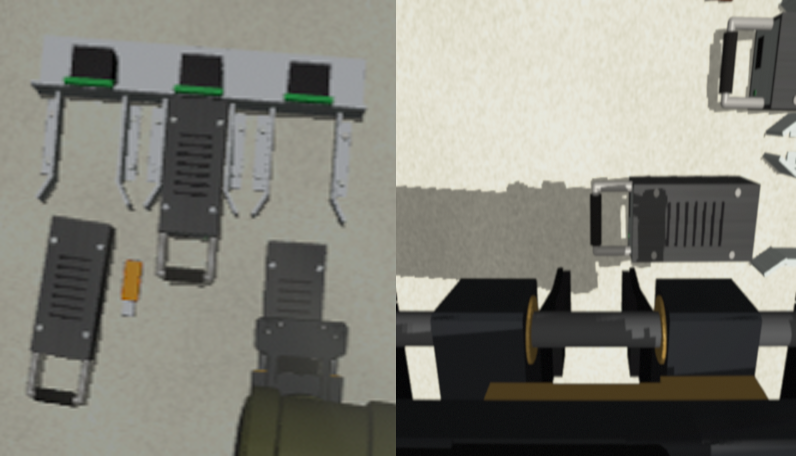

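The middle module sits in its bay against the stop, at (195,100) in the left half of the picture. The right module's tube is measured at (420.7, −39.0) mm. Descending.

```bash
python3 -m crank '[[[-3,-1.5,20,0,0.2],[0,0,20,0,0.2],[0,0,20,0,0.2],[0,0,20,0,0.2],[0,0,20,0,0.2],[0,0,15,0,0.2],[0,0,10,0,0.2],[0,0,10,0,0.2],[0,0,6,0,0.2],[0,0,4,0,0.2]]]'
python3 -m crank '[[[0,0,3,0,0.2],[0,0,1.5,0,0.2],[0,0,0,0,0.2],[0,0,0,0,0.2]]]'
python3 -c "
from h import *
ft();to(420.7,-39,11,-3.6);print(ctrl.get_state()['joint_positions'].round(2))"
```

```text
time: 21.43
position: [0.4219, -0.0384, 0.0157]
tool_rot: [-2.287, -2.153, -0.0]
ft_force: [-0.5, -0.5, 1.0]
grip_width: 0.403
grip_force: 0.0
time: 21.77
position: [0.4221, -0.039, 0.0122]
tool_rot: [2.288, 2.152, 0.0]
ft_force: [0.2, 0.8, 0.0]
grip_width: 0.402
grip_force: 0.0
ft [-0.18  0.17 -0.03] sd [0.37 0.49 0.84] pos [421.8 -38.9  11.9] t 22.27 w 0.4022735017537151 gf 0.0
at [421.8 -38.9  11.9] yaw -3.49 tilt [-0.  0. -1.] shift [-0.2 -1.   0.9] turn 0.0019
[ 0.79  0.13 -0.79  2.19  0.12  0.87 -0.13]
```

```bash
python3 -m crank '[[[0,0,0,0,1],[0,0,0,0,1],[0,0,0,0,1],[0,0,0,0,1],[0,0,0,0,1]]]' 30
python3 -m crank '[[[0,0,-1.5,0,1],[0,0,-2,0,1],[0,0,-2,0,1],[0,0,-2,0,1],[0,0,-2,0,1],[0,0,-1,0,1],[0,0,0,0,1],[0,0,0,0,1],[0,0,0,0,1]]]'
python3 -c "
from h import *
ft(12)"
```

```text
time: 22.68
position: [0.4216, -0.0388, 0.0118]
tool_rot: [-2.288, -2.153, 0.0]
ft_force: [-0.4, 0.9, 0.8]
grip_width: 0.151
grip_force: 30.0
time: 23.43
position: [0.4217, -0.0389, 0.0223]
tool_rot: [2.288, 2.153, -0.0]
ft_force: [0.2, 1.0, -1.6]
grip_width: 0.15
grip_force: 30.0
ft [ 0.33  0.1  -1.06] sd [0.54 0.62 0.59] pos [421.7 -38.8  22.3] t 24.03 w 0.15101624502143143 gf 29.9997541308403
```

Right is empty (about 1 N). Lower, release and withdraw.

```bash
python3 -m crank '[[[0,0,2,0,1],[0,0,2,0,1],[0,0,2,0,1],[0,0,2,0,1],[0,0,1.5,0,1],[0,0,0.8,0,1],[0,0,0,0,1],[0,0,0,0,0.6],[0,0,0,0,0.2],[0,0,0,0,0.2]]]'
python3 -m crank '[[[0,0,0,0,0.2],[0,0,-5,0,0.2],[0,0,-10,0,0.2],[0,0,-20,0,0.2],[0,0,-25,0,0.2],[0,0,-30,0,0.2],[0,0,-30,0,0.2],[0,0,-20,0,0.2],[0,0,-10,0,0.2],[0,0,0,0,0.2]]]'
python3 - <<'E'
from h import *
w=shot('wrist')
tube(w,(255,160,320,240));to(424,-36,161,-3.5)
E
```

```text
time: 24.87
position: [0.4222, -0.0389, 0.0123]
tool_rot: [2.288, 2.152, 0.001]
ft_force: [-0.5, 0.1, -0.4]
grip_width: 0.274
grip_force: 0.0
time: 25.7
position: [0.4235, -0.0391, 0.1647]
tool_rot: [2.284, 2.149, 0.003]
ft_force: [0.4, -0.9, 0.2]
grip_width: 0.4
grip_force: 0.0
tube ((420.7762451171875, -39.527732849121094), (40.79320526123047, 11.35830307006836), 86.64359283447266) px [270 176] [283 222]
yaw -3.3563955
at [422.3 -39.  162.9] yaw -3.5 tilt [-0.001  0.002 -1.   ] shift [3.1 1.5 1.9] turn 0.0
```

```bash
python3 -m crank '[[[-20,0,0,0,0.2],[-30,0,0,0,0.2],[-30,0,0,0,0.2],[-30,0,0,0,0.2],[-30,0,0,0,0.2],[-20,0,0,0,0.2],[0,0,0,0,0.2],[0,0,0,0,0.2]]]'
python3 - <<'E'
from h import *
b=shot('top');cv2.imwrite('pics/c4.png',cv2.resize(b['pixels'][60:300,90:450,::-1],None,fx=2.2,fy=2.2,interpolation=cv2.INTER_CUBIC))
E
```

```text
time: 26.42
position: [0.4107, -0.1985, 0.16]
tool_rot: [-2.287, -2.147, -0.0]
ft_force: [-0.2, 0.4, 0.7]
grip_width: 0.403
grip_force: 0.0
```

View pics/c4.png

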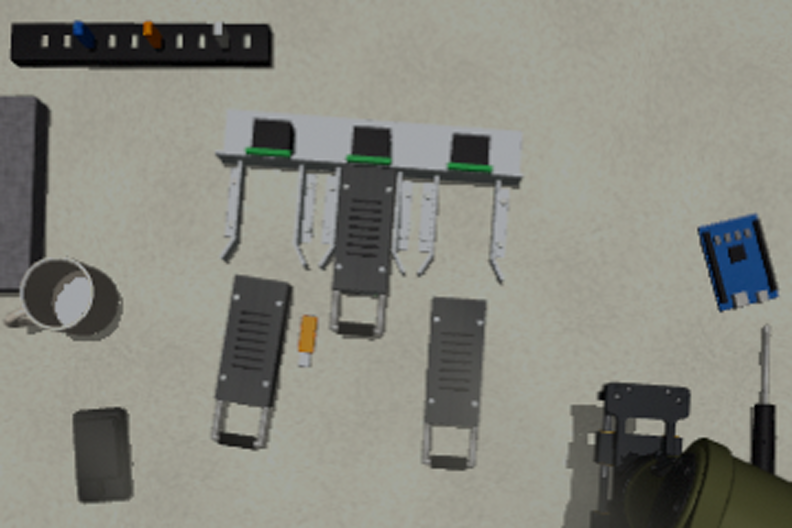

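The middle module is home against the stop at (365,165). The two empty modules stand where they were, the bystanders look undisturbed, and the gripper is clear, so I'm handing in.

```bash
python3 -c "
from bench import job
print(job.close_job())"
```

```text
the job is handed in; nothing more can be done
None
```

The job is handed in with no verdict returned: only the middle module was built (about 3.3 N at the handle), and it was slid fully home in its bay with a 13 N peak push; left and right weighed as empty (about 1 N) and were set back where they stood.

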